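Seat the marking template on the pin jig

ROBOT

A 6-joint arm with a two-finger parallel gripper is mounted at the origin on the work surface. World frame = base frame: x ahead of the robot, y to its left, z up, the work surface at z = 0. Lengths are in m, angles in rad, forces in N, time in s.
With the tool pointing down it reaches from about 0.425 to 0.925 m from the base axis. Payload 12.5 kg.
Tool frame: the origin (TCP) lies on the centre line of the jaws, within the pads' length; the fingertips stand 22 mm ahead of it and the grasp point (between the pads) lies 3 mm ahead of it; z points along the fingers, x is the direction in which the jaws open and shut, and the axes are right-handed (so a half turn about z gives the same grasp; the last joint's range is limited). The gripper opens to 85 mm and grips with 20 to 120 N. Pads are 22 mm wide; open, the fingers measure 114 mm over their backs; the gripper's body (76 mm by 85 mm) begins 54 mm behind the grasp point. The pads swing forward as they close: fully open they stand 13 mm farther back than shut.
Start: joints at [-1.363, 0.491, 1.559, -0, 1.092, -0.106], TCP at [0.193, -0.594, 0.253] pointing down, gripper open.
Joint ranges: [-3.1, 3.1], [-0.84, 2.19], [0.05, 2.79], [-1.13, 4.28], [0.06, 2.93], [-2.69, 2.69]. Speed limits (rad/s): [2.22, 2.22, 2.79, 3.14, 3.14, 3.14].

INTERFACE

Orientations are given as a unit quaternion [w, x, y, z].
In Python, from rig import r gives the robot as it stands. The module is installed in compiled form; this text tells all that it offers. Calls block until the motion is done:
- r.move_to(position, orientation): joint-space move of the TCP to a pose.
- r.move_linear(position, rot=None, velocity=0.15, force_limit=None): straight line of the TCP; rot=None keeps the orientation; velocity is the mean speed in m/s. With force_limit (N) it stops when the force on the tool has changed by that much, and returns True; else False.
- r.movej(angles): joint-space move.
- r.ungrasp() and r.close_gripper(): open the fingers fully, or close them until they stop; the grip force is fixed at half the most.
- r.sleep(seconds).
- r.solve_ik(position, orientation): joint angles nearest the present ones, or None.
- r.get_obs(): the state.
- r.capture(name): name is "scene" or "top" or "wrist"; returns a dict with "color" (384x512x3 uint8, red, green, blue), "depth" (384x512 float32, m along the optical axis (not along the pixel's ray), 0 where there is no reading), "vfov" (degrees; the focal length in pixels is half the picture's height over the tangent of half this angle, whatever the lens; pixels are square), "cx", "cy" (the principal point, pixels), "rvec" (rotation vector, rad) and "tvec" (3), from world to camera coordinates, as OpenCV has them; the wrist camera has in their place "mount" (4x4, takes a point from camera to tool coordinates, whose origin is the TCP and whose axes are the tool frame's). Camera axes: x right, y down, z forward; pixel columns grow to the right and rows downward; lengths in m; the calibration is good to about 2 mm. A picture is of the moment at which its call begins: read the wrist's pose just before it.
A pose or a line that the arm cannot do raises r.MotionError and nothing moves.
- r.finish_job(): hands the job in, once; it reports no verdict.
The state is a dict: "clock": time; "qpos": joint angles; "qd": joint speeds; "effort": joint torques, N m; "tcp_pos": TCP position; "tcp_rot": TCP orientation; "contact_force": force on the tool from outside, world axes, zero at the start; "ft_torque": the same for the moment, N m; "width": finger opening in m.
Only numpy, scipy, OpenCV 4.12 (cv2) and the standard library are available. Lean on these libraries where they do the work, as an engineer would, in place of code of your own. Each camera call takes 0.05 s, during which the arm holds its last target. There are 200 camera calls.

TASK

Pick up the aluminium marking template with the yellow grip and lower it onto the plywood pin jig so that both brass pins come up through its two round holes and it lies flat on the board. Set it down by its grip until the pins are well in the holes rather than dropping it, then let go; leave the other template, the one with the blue grip, where it lies.

Things in the scene. Friction and masses are not known exactly. Their poses are not given: they have to be found in the camera images.
- template: Template to place: aluminium plate 200 x 100 x 8 mm (own x, y, z), flat on the table, yellow block grip upright in its middle, 50 mm along x, 24 mm across y, its top 48 mm above the plate's underside. Origin: centre of the underside, z up. Two 26 mm round through holes at x = +70 and -70 mm, y = 0; slots 60 x 8 mm at y = +36 and -36 mm. Fits either way round (half a turn). About 0.25 to 0.5 kg.
- jig: Fixed plywood board 220 x 120 x 18 mm (own x, y, z), white card on it. Origin: centre of its underside, z up. Two brass pins at x = +70 and -70 mm, y = 0, rise 30 mm above the board's top: 20 mm across for the lower 10 mm, then tapering to 6 mm at the tip, so they enter the holes up to 10 mm off centre and centre a released plate. Seated, the template's underside is 18 mm above this origin.
- other_template: Template to leave alone: same plate and grip sizes and origin, but the grip is blue and the holes are at x = +45 and -45 mm, so it does not fit the pins. Lies flat on the table. Jig and templates swap places among left, middle and right.
Things that resemble listed ones, but are neither listed nor needed, are in the scene too. What is shaped like the template but green is not meant.

How it is judged:
By the outcome, as a careful person would: the job done as asked, in the order asked, and still so for the second after the job is handed in, with the robot touching nothing.
It also fails if it takes over 40 s, if anything falls off the work surface, if the arm or the gripper's body presses on something with over 40 N, if the wrist force passes 120 N, or if a joint passes its speed limit or range.

## Working session

There is one attempt and no reset: what is moved stays moved. The work goes in short steps, each a Python script; the robot and the scene stay as the last script left them, time stands still between calls to the robot, and variables do not carry over. Pictures are saved under pics/ and viewed, about 8 in all and at most 12, crops included, and the job is handed in when it is done.

```bash
mkdir -p pics; python3 - <<'E'
from rig import r
import cv2,numpy as np,pickle
o=r.get_obs();print(o['clock'],o['tcp_pos'],o['tcp_rot'],o['width'])
for n in('top','scene'):
    c=r.capture(n);pickle.dump(c,open(n+'.pkl','wb'));cv2.imwrite(f'pics/{n}1.png',c['color'][...,::-1])
    R=cv2.Rodrigues(np.array(c['rvec'],float))[0];print(n,c['vfov'],c['cx'],c['cy'],-R.T@np.array(c['tvec']).ravel(),R.round(3).tolist())
E
```

```text
0.0 [ 0.19291278 -0.59425835  0.2527091 ] [-3.93952523e-04  8.08903676e-01 -5.87940908e-01 -4.19722189e-04] 0.08532921529677004
top 55.35360779044657 260.77932208324967 192.17847389342435 [ 0.42980838 -0.00363469  0.89886822] [[-0.002, -1.0, 0.009], [-0.997, 0.002, -0.072], [0.072, -0.009, -0.997]]
scene 56.156837194066725 252.34798698292542 190.17586495255355 [ 1.01686496 -0.07756418  0.76447601] [[0.149, 0.989, -0.017], [0.784, -0.129, -0.607], [-0.602, 0.077, -0.794]]
```

View pics/top1.png

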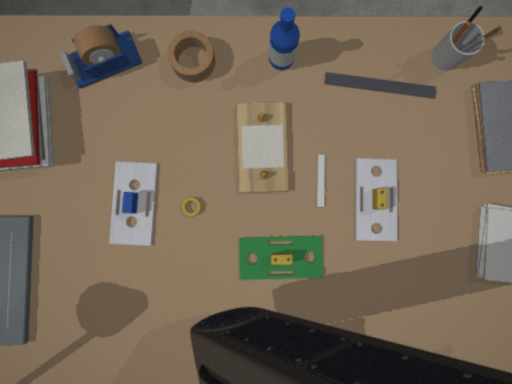

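View pics/scene1.png

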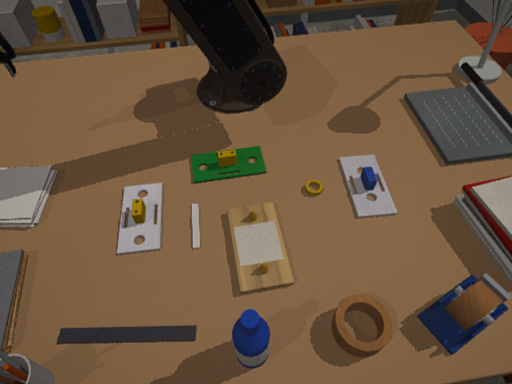

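The top view shows the yellow-grip template at about (377,200), with holes at (376,171) and (376,228). The jig is at (262,147), with pins at (262,117) and (264,174). The green decoy is at (281,258) and the blue template at (134,203). The scene view agrees.

```bash
cat > h.py <<'E'
import cv2,numpy as np
def cam(c):
    f=c['color'].shape[0]/2/np.tan(np.radians(c['vfov'])/2)
    R=cv2.Rodrigues(np.array(c['rvec'],float))[0]; return f,R,np.array(c['tvec'],float).ravel()
def ray(c,px,z):
    f,R,t=cam(c); px=np.atleast_2d(np.asarray(px,float))
    d=np.c_[(px[:,0]-c['cx'])/f,(px[:,1]-c['cy'])/f,np.ones(len(px))]@R; o=-R.T@t
    return o+d*((z-o[2])/d[:,2])[:,None]
def cloud(c):
    f,R,t=cam(c);v,u=np.mgrid[:384,:512];D=c['depth'].astype(float)
    return (np.dstack([(u-c['cx'])/f*D,(v-c['cy'])/f*D,D])-t)@R
def rect(c,m,z):
    cs,_=cv2.findContours(m.astype(np.uint8),cv2.RETR_EXTERNAL,cv2.CHAIN_APPROX_NONE)
    k=max(cs,key=cv2.contourArea).reshape(-1,2); W=ray(c,k,z)[:,:2]
    (cx,cy),(w,h),a=cv2.minAreaRect((W*1000).astype(np.float32)); 
    if w<h: w,h,a=h,w,a+90
    return (cx,cy),(w,h),a   # mm, long side angle
E
python3 - <<'E'
import pickle,numpy as np,cv2
from h import *
for n,boxT,boxJ in(('top',(345,145,410,255),(225,90,300,205)),('scene',(105,170,175,262),(215,190,305,300))):
    c=pickle.load(open(n+'.pkl','rb'));P=cloud(c);Z=P[...,2];I=c['color'];H=cv2.cvtColor(I,cv2.COLOR_RGB2HSV)
    def box(b): m=np.zeros(Z.shape,bool);m[b[1]:b[3],b[0]:b[2]]=1;return m
    bt,bj=box(boxT),box(boxJ)
    print(n,'Z percentiles T',np.percentile(Z[bt],[5,30,50,70,98]).round(4),'J',np.percentile(Z[bj],[5,30,50,70,99.5]).round(4))
    print(' plate col',rect(c,bt&(H[...,1]<60)&(H[...,2]>120),.008))
    print(' board dep',rect(c,bj&(Z>.010)&(Z<.03),.018), 'card',rect(c,bj&(H[...,1]<50)&(H[...,2]>120),.018))
    # holes in plate: table-coloured blobs inside
    m=(bt&(H[...,1]<60)&(H[...,2]>120)).astype(np.uint8)
    cs,hi=cv2.findContours(m,cv2.RETR_CCOMP,cv2.CHAIN_APPROX_NONE)
    for k,q in zip(cs,hi[0]):
        if q[3]>=0 and cv2.contourArea(k)>25:
            M=cv2.moments(k);p=(M['m10']/M['m00'],M['m01']/M['m00']);print('  inner',np.round(p,1),cv2.contourArea(k),ray(c,p,.008).round(4))
    g=bt&(H[...,0]>18)&(H[...,0]<34)&(H[...,1]>170)&(H[...,2]>90)
    print(' grip rect',rect(c,g&(Z>.04),.048),' grip cloud top',np.median(P[g&(Z>.042)],0).round(4))
    hi_=bj&(Z>.03);k,l,s,ce=cv2.connectedComponentsWithStats(hi_.astype(np.uint8))
    for i in range(1,k):
        if s[i,4]>3:
            q=P[l==i];print('  pin',s[i,4],ce[i].round(1),q[:,2].max().round(4),np.median(q,0).round(4),'ray@.040',ray(c,ce[i],.04).round(4))
E
```

```text
top Z percentiles T [-0.0016  0.0006  0.0024  0.0079  0.048 ] J [-0.0011  0.0013  0.0158  0.0187  0.0484]
 plate col ((477.0799560546875, -293.5816650390625), (203.6187744140625, 103.7020034790039), 178.79900360107422)
 board dep ((604.5951538085938, -14.743751525878906), (220.1551055908203, 119.78012084960938), 1.6722055673599243) card ((605.3169555664062, -16.043521881103516), (105.85482788085938, 99.8834228515625), 0.07735833525657654)
  inner [375.6 227.9] 74.5 [[ 0.4067 -0.2905  0.008 ]]
  inner [379.6 198.2] 320.5 [[ 0.4789 -0.302   0.008 ]]
  inner [390.9 197.9] 134.0 [[ 0.4796 -0.3298  0.008 ]]
  inner [361.5 198.7] 71.5 [[ 0.4777 -0.2576  0.008 ]]
  inner [375.6 170.7] 66.5 [[ 0.5467 -0.294   0.008 ]]Traceback (most recent call last):
  File "<stdin>", line 17, in <module>
  File "h.py", line 14, in rect
    k=max(cs,key=cv2.contourArea).reshape(-1,2); W=ray(c,k,z)[:,:2]
      ~~~^^^^^^^^^^^^^^^^^^^^^^^^
ValueError: max() iterable argument is empty
```

```bash
python3 - <<'E'
import pickle,numpy as np,cv2
from h import *
for n,boxT,boxJ in(('top',(345,145,410,255),(225,90,300,205)),('scene',(105,170,175,262),(215,190,305,300))):
    c=pickle.load(open(n+'.pkl','rb'));P=cloud(c);Z=P[...,2];I=c['color'];H=cv2.cvtColor(I,cv2.COLOR_RGB2HSV)
    def box(b): m=np.zeros(Z.shape,bool);m[b[1]:b[3],b[0]:b[2]]=1;return m
    bt,bj=box(boxT),box(boxJ)
    print(n)
    if n=='scene':print(' plate',rect(c,bt&(H[...,1]<60)&(H[...,2]>120),.008),'board',rect(c,bj&(Z>.010)&(Z<.03),.018))
    print(' grip',rect(c,bt&(Z>.043)&(Z<.053),.048),np.median(P[bt&(Z>.043)],0).round(4))
    k,l,s,ce=cv2.connectedComponentsWithStats((bj&(Z>.025)).astype(np.uint8))
    for i in range(1,k):
        if s[i,4]>3:
            q=P[l==i];print('  pin',s[i,4],ce[i].round(1),q[:,2].max().round(4),np.median(q,0).round(4), q[q[:,2]>.04].mean(0).round(4))
E
cat > z.py <<'E'
E
python3 -c "
import cv2;a=cv2.imread('pics/top1.png');s=cv2.imread('pics/scene1.png')
cv2.imwrite('pics/crop1.png',cv2.hconcat([cv2.resize(a[150:250,340:415],None,fx=5,fy=5),cv2.resize(a[95:195,225:300],None,fx=5,fy=5)]))"
```

```text
top
 grip ((476.0946960449219, -291.9130554199219), (49.483673095703125, 23.450227737426758), 178.5606689453125) [ 0.4726 -0.2903  0.0482]
  pin 55 [261.3 117.3] 0.0508 [ 0.6713 -0.0124  0.0366] [ 0.6729 -0.013   0.0459]
  pin 56 [263.  174.5] 0.0513 [ 0.5338 -0.0166  0.0375] [ 0.5343 -0.0169  0.045 ]
scene
 plate ((475.29656982421875, -294.3450012207031), (202.1140594482422, 101.54536437988281), 178.35552978515625) board ((608.6956176757812, -15.787342071533203), (223.74383544921875, 120.03001403808594), 1.6182316541671753)
 grip ((480.0782165527344, -292.7527160644531), (54.26167678833008, 24.148284912109375), 2.010225534439087) [ 0.4859 -0.2906  0.0498]
  pin 62 [252.4 215.8] 0.0511 [ 0.5422 -0.0187  0.0363] [ 0.5398 -0.0182  0.045 ]
  pin 69 [263.6 268.1] 0.7645 [ 0.6817 -0.0153  0.0391] [ 0.732  -0.0245  0.1573]
```

View pics/crop1.png

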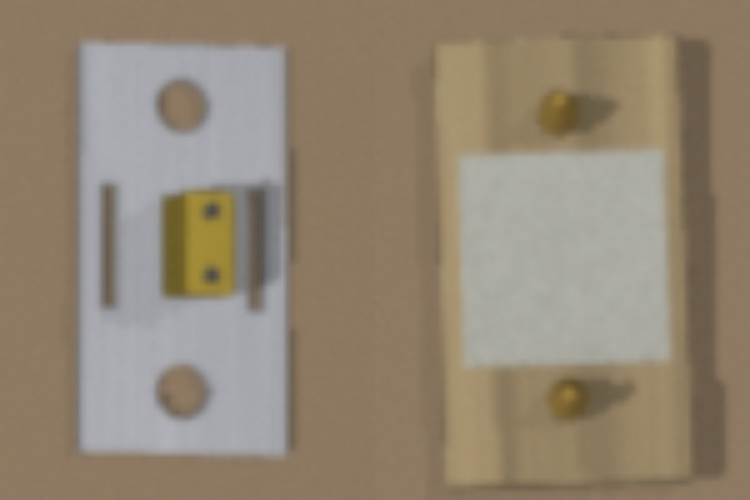

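The template is at (0.4765, -0.292) with yaw -1.4°. Its holes measure 140.0 mm apart and its grip 49.5×23.5 mm, both as specified. The jig is at (0.604, -0.015) with yaw about 1.65°; the pins measure 139 mm apart and the board 220×120 mm. Next I grasp across the grip's 24 mm side.

```bash
cat >> h.py <<'E'
from scipy.spatial.transform import Rotation as Ro
def quat(yaw_deg,flip=False):   # tool down, jaws along plate y for plate yaw
    a=np.radians(yaw_deg+90+(180 if flip else 0)); x=np.array([np.cos(a),np.sin(a),0]); z=np.array([0,0,-1.])
    q=Ro.from_matrix(np.c_[x,np.cross(z,x),z]).as_quat(); return [q[3],q[0],q[1],q[2]]
E
python3 - <<'E'
from rig import r
from h import *
for f in (0,1):
    print(f,r.solve_ik([.4765,-.292,.13],quat(-1.4,f)),r.solve_ik([.604,-.015,.13],quat(1.65,f)))
f=min((0,1),key=lambda f:abs(r.solve_ik([.4765,-.292,.13],quat(-1.4,f))[5]))
print('flip',f)
r.move_to([.4765,-.292,.13],quat(-1.4,f))
print(r.move_linear([.4765,-.292,.042],velocity=.08,force_limit=15))
r.close_gripper();o=r.get_obs();print(o['clock'],o['width'],o['tcp_pos'],o['contact_force'])
r.move_linear([.4765,-.292,.16],velocity=.12)
o=r.get_obs();print(o['clock'],o['width'],o['tcp_pos'],o['contact_force'],o['ft_torque'])
c=r.capture('wrist');cv2.imwrite('pics/w1.png',c['color'][...,::-1]);print(c['mount'],c['vfov'])
E
```

```text
0 [-6.67974547e-01  5.54960710e-01  1.84525266e+00 -4.44089210e-16
  7.41379281e-01 -2.21433626e+00] [-1.34119098e-01  6.05785391e-01  1.73060247e+00 -4.44089210e-16
  8.05204790e-01 -1.73371336e+00]
1 [-6.67974547e-01  5.54960710e-01  1.84525266e+00 -4.44089210e-16
  7.41379281e-01  9.27256389e-01] [-1.34119098e-01  6.05785391e-01  1.73060247e+00 -4.44089210e-16
  8.05204790e-01  1.40787930e+00]
flip 1
False
3.5333 0.023052382776202966 [ 0.47675831 -0.29233794  0.04241327] [-0.11513284 -1.3759174   6.04979156]
4.6667 0.022665514440869238 [ 0.47622929 -0.29177772  0.15928089] [ 0.83589905 -1.05689514 -3.7865319 ] [-0.01200351  0.02785992 -0.02292568]
[[ 9.99999444e-01  9.12632605e-05 -1.05031439e-03  7.48179908e-04]
 [ 1.86654250e-04  9.65182147e-01  2.61578645e-01 -6.63751621e-02]
 [ 1.03761722e-03 -2.61578695e-01  9.65181594e-01 -1.21176430e-01]
 [ 0.00000000e+00  0.00000000e+00  0.00000000e+00  1.00000000e+00]] 60.19663618455053
```

View pics/w1.png

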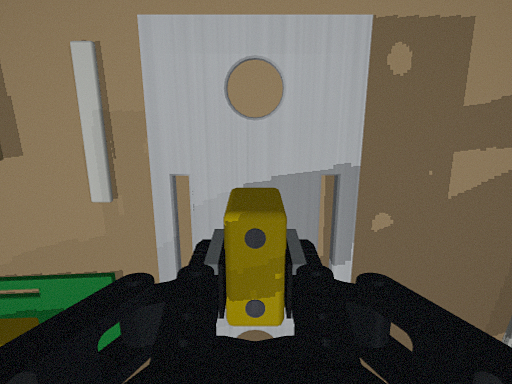

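The wrist view shows the plate held by the yellow grip and square in the jaws, with the far hole centred at (255,88). I check that hole in the tool frame, then carry the plate over the jig.

```bash
python3 - <<'E'
from rig import r
from h import *
def hole_tool(c,z=.034,lo=(195,30),hi=(315,145)):
    I=c['color'][lo[1]:hi[1],lo[0]:hi[0]];H=cv2.cvtColor(I,cv2.COLOR_RGB2HSV)
    m=((H[...,1]<60)&(H[...,2]>100)).astype(np.uint8)
    cs,hh=cv2.findContours(m,cv2.RETR_CCOMP,cv2.CHAIN_APPROX_NONE)
    k=max((k for k,q in zip(cs,hh[0]) if q[3]>=0),key=cv2.contourArea)
    p=np.array(cv2.fitEllipse(k)[0])+lo; M=np.array(c['mount']);f=192/np.tan(np.radians(c['vfov'])/2)
    d=M[:3,:3]@[(p[0]-c['cx'])/f,(p[1]-c['cy'])/f,1];return p,M[:3,3]+d*((z-M[2,3])/d[2])
c=r.capture('wrist');print(hole_tool(c))
q=quat(1.65,1)
r.move_linear([.604,-.015,.16],rot=q,velocity=.15)
r.move_linear([.604,-.015,.105],velocity=.1)
o=r.get_obs();print(o['clock'],o['width'],o['tcp_pos'],o['contact_force'])
a=r.capture('wrist');b=r.capture('scene');cv2.imwrite('pics/w2.png',np.hstack([a['color'][:,90:420],b['color'][:,120:380]])[...,::-1])
E
```

```text
(array([254.25508118,  87.79378891]), array([ 0.00035778, -0.07187152,  0.034     ]))
7.65 0.02329339607030933 [ 0.60427273 -0.01507144  0.10533078] [ 0.68243962 -0.09020809 -3.66246083]
```

View pics/w2.png

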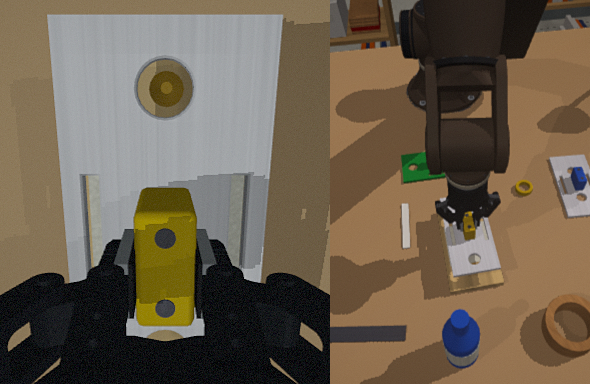

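The far pin's tip shows through the hole at about (257,88) in full-image pixels. Cast to z = 0.048, that is tool y ≈ -73.5 mm against -71.9 mm for the hole, so the offset is about 1.6 mm and well within the capture range. I lower it with a 1.5 mm correction.

```bash
python3 - <<'E'
from rig import r
from h import *
print(r.move_linear([.6055,-.015,.075],velocity=.05,force_limit=12)); o=r.get_obs();print(o['tcp_pos'],o['contact_force'],o['ft_torque'])
print(r.move_linear([.6055,-.015,.060],velocity=.03,force_limit=8)); o=r.get_obs();print(o['clock'],o['tcp_pos'],o['contact_force'],o['ft_torque'])
c=r.capture('wrist');cv2.imwrite('pics/w3.png',c['color'][...,::-1])
E
```

```text
False
[ 0.60561343 -0.01501917  0.07502647] [-0.70050024 -1.01836646 -3.83740114] [-0.03780221  0.03441494 -0.02860404]
True
8.9917 [ 0.60530617 -0.01497832  0.06042402] [-0.79427735  0.20466378  5.2371318 ] [-0.02529103  0.09482206 -0.01098492]
```

View pics/w3.png

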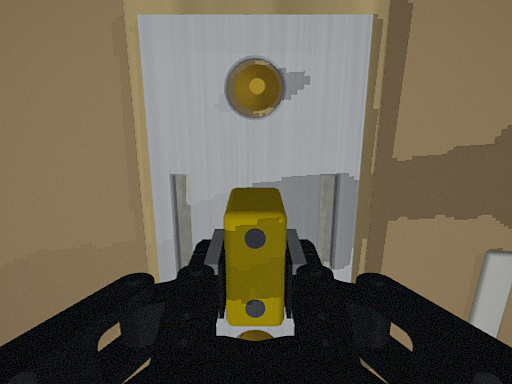

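The plate met the board at TCP z = 0.0604, against 0.0604 expected. The pin is centred in the far hole at (257,87), and brass shows in the near one. I release, retreat and check.

```bash
python3 - <<'E'
from rig import r
from h import *
r.ungrasp();r.sleep(.2)
o=r.get_obs();p=o['tcp_pos'];print(o['width'],o['contact_force'])
r.move_linear([p[0],p[1],.19],velocity=.1)
r.move_to([.35,-.45,.25],quat(1.65,1))
r.sleep(.3)
o=r.get_obs();print(o['clock'],o['contact_force'])
c=r.capture('top');s=r.capture('scene')
cv2.imwrite('pics/fin.png',np.hstack([cv2.resize(c['color'][85:205,210:310],None,fx=4,fy=4),cv2.resize(s['color'][170:310,190:390],(400,280))[:, :].copy() if 0 else cv2.resize(s['color'][180:300,200:300],None,fx=4,fy=4)])[...,::-1])
Z=cloud(c);H=cv2.cvtColor(c['color'],cv2.COLOR_RGB2HSV)
m=np.zeros((384,512),bool);m[90:205,225:300]=1
w=m&(H[...,1]<60)&(H[...,2]>120);print(rect(c,w,.026))
P=Z[w&(abs(Z[...,2]-.026)<.008)];A=np.c_[P[:,:2]-[.605,-.015],np.ones(len(P))];print('plane tilt,z',np.linalg.lstsq(A,P[:,2],rcond=None)[0],len(P))
m=np.zeros((384,512),bool);m[155:250,105:165]=1
b=__import__('pickle').load(open('top.pkl','rb'));Hb=cv2.cvtColor(b['color'],cv2.COLOR_RGB2HSV)
for cc,h in((b,Hb),(c,H)):print('blue',rect(cc,m&(h[...,1]<60)&(h[...,2]>120),.008))
E
```

```text
0.08527149800966972 [ 0.86772815  0.40067579 -0.29798484]
13.4583 [-0.45718797  0.74685544 -0.44434734]
((605.7816162109375, -15.074356079101562), (204.17176818847656, 103.89212036132812), 1.704279899597168)
plane tilt,z [-0.00179034  0.00754518  0.02619974] 3074
blue ((469.19952392578125, 299.4423828125), (203.72442626953125, 103.6467056274414), 176.8902816772461)
blue ((469.19952392578125, 299.4423828125), (203.72442626953125, 103.6467056274414), 176.8902816772461)
```

View pics/fin.png

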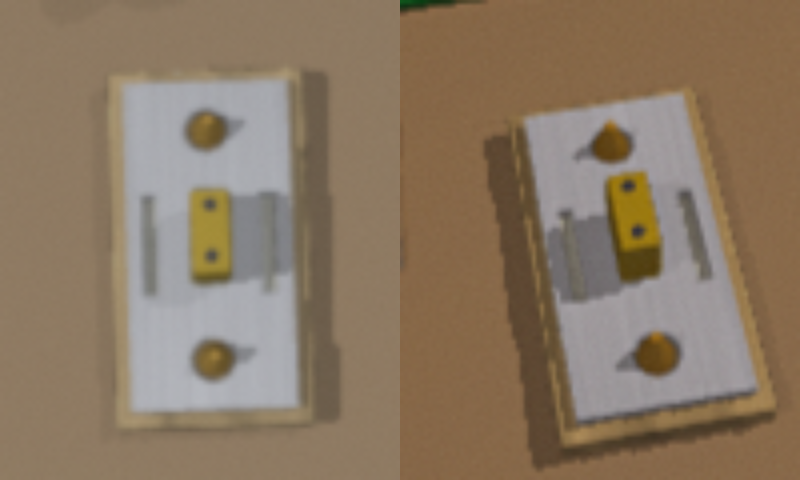

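Both pins stand up through the holes at crop (206,130) and (213,358). The plate is flat at z = 0.026, and the blue template hasn't moved.

```bash
python3 -c "
from rig import r
r.finish_job();print(r.get_obs()['clock'])"
```

```text
the job is handed in; nothing more can be done
the job is handed in; nothing more can be done
```

The yellow-grip template now lies flat on the jig with both brass pins up through its holes, and I have handed the job in at about 13.5 s on the robot's clock. I picked it up by its grip, lowered it until it touched the board (about 9 N change in force), then let go and moved the arm clear.

**Last checks:**
- **Height and tilt:** the plate's top is at 26.2 mm (26 mm expected), with under 0.5° of tilt.
- **Position:** it is centred at (0.606, -0.015), within about 1 mm of the measured board centre, and turned 1.7° like the board.
- **Other template:** the blue-grip one measures exactly where it was at the start.

No check failed. The first views disagreed by about 4 mm on where the jig lies in x. I used the top view, and a wrist-camera look at one pin through its hole gave a 1.5 mm correction before lowering.

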